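Swing the shared tile rack to the next player and lock it

TASK

The shared tile rack is wanted at the yellow place: pull up the red T-grip on its swing arm and twist it so that the locking pin stays out, then with the pin held out swing the arm round until it stands over the yellow dot. Twist the grip back in line with the arm and rock the arm until the pin drops fully home in the hole there, so that the rack is locked. Let go, and leave the tiles and the other things on the table where they are.

Things in the scene. Friction and masses are not known exactly. Their poses are not given: they have to be found in the camera images.
- pivot (a point): pivot of the swing arm, on its upright axis, 94 mm above the table, level with the arm's top face. Its x axis is the arm's parked direction; the stand (dark foot plate 190 x 170 x 12 mm, column, grey sector plate of radius 130 mm with its top at 68 mm) is fixed to the table, at another place and yaw each time
- park_hole (a point): hole that the pin starts in, arm parked, 95 mm from the pivot axis. Here ends the aluminium index ring, 83 to 107 mm from the axis, top at 76 mm. In it each dot has a 10 mm hole for the 8 mm pin, 95 mm from the axis. The ring is trimmed by hand about the pivot, all holes together, up to 5 degrees either way: a hole lies up to 8 mm to one side of its dot's line
- swingarm (a joint): angle of the swing arm about the pivot, rad, 0 = parked, positive anticlockwise from above, stops at 1.25 either way. The arm (two aluminium rails, 34 mm wide in all, top face 94 mm above the table) weighs about 0.9 kg with its rack, turns on a friction bush of 0.25 N m and stays where it is left
- rack (a point): centre of the sloped wooden tile rack on the arm's outer end: 216 mm wide, 220 to 325 mm from the pivot axis, 30 to 118 mm above the table; its tiles are fast
- grip_post (a point): dark wooden grip post for swinging the arm: upright, round, 22 mm across, 40 mm tall, on the arm's top face 185 mm from the pivot axis. The point is on its axis, 24 mm above the arm's top face (118 mm above the table). From pivot to this point runs the arm's centre line
- tgrip_top (a point): centre of the top face of the red T-grip of the locking plunger, on the plunger's upright axis, 95 mm from the pivot axis on the arm's centre line. The T-bar is 46 mm long (point's x axis), 14 mm wide (y axis), 22 mm tall, on a stem 10 mm thick; its top is 142 mm above the table when the pin is home and rises with the pin. It can also push the arm sideways
- pin (a joint): lift of the sprung locking pin, m: 0 = fully home in a hole; 0.007 = resting on the index ring beside a hole; 0.009 = held out in the rest notch; 0.0125 = upper stop. The spring pushes it down with 6 N at home, 10 N at the stop. It drops in when within about 0.8 mm of a hole's centre, and then the arm can no longer be swung
- tgrip (a joint): twist of the T-grip, rad: 0 = in line with the arm, the only twist at which the pin can go down; positive anticlockwise from above, stop at 1.22 (70 degrees). It cannot twist until lifted about 11 mm. At full twist it drops 1.5 mm into a rest notch and stays out when let go
- sleeve (a point): centre of the rim of the plunger's steel sleeve, 29 mm across, rim 14.5 mm above the arm's top face and, pin home, 11 mm below the T-bar. To relock, lift the T-grip out of its rest notch by 2 mm or more and twist it back to 0: the spring drives the pin down, into a hole or onto the ring. From there rock the arm some millimetres to either side until the pin drops
- pointer (a point): sighting point on the arm's centre line, between its rails, 119 mm from the pivot axis, at the height of the dots (68 mm): through the gap between the rails one sees which dot the arm stands over
- dot_yellow: yellow round sticker, 13 mm across, 1 mm thick, on the grey sector plate 119 mm from the pivot axis; the origin is its centre. Four stickers mark the playing places, 30 and 53 degrees to either side of the parked direction; which colour is where differs each time. Its hole in the index ring is hidden under the arm when the pin gets there, so it must be felt for
- dot_blue: blue sticker, same size and height, another player's place
- dot_red: red sticker, likewise
- dot_green: green sticker, likewise
- tile_a: loose wooden game tile 60 x 45 x 9 mm lying flat on the table; origin under its centre (so for all the loose things below); the rack passes 20 mm above it
- tile_b: another loose wooden game tile, same size, lying flat
- tile_pile: pile of five wooden tiles, about 64 x 50 mm, 45 mm high
- card_box: cardboard box of reading cards with a green lid, 87 x 64 x 47 mm
- tile_tray: open wooden tray with tiles in it, 180 x 130 x 45 mm
- tea_mug: blue mug, 76 mm across, 85 mm high, with a handle
- glasses_case: red spectacles case, 160 x 62 x 36 mm
- call_bell: steel call bell on a black foot, 84 mm across, 60 mm high

How it is judged:
On the way, in this order (a step that is already met when the one before it is completed fails the run):
1. the locking pin is pulled up and twisted into its held-out position (value of joint pin above 0.0075 m and value of joint tgrip above 0.9 rad), for 0.2 s.
2. with the pin still held out, the arm stands over the yellow dot (all of step 1 and horizontal distance between pointer and dot_yellow below 0.02 m), for 0.1 s.
At the end, for the whole second after the job is handed in: the pin is fully home (lift under 2 mm) in the hole of the yellow dot (the arm's sighting point within 17 mm of the dot; the next hole is 45 mm away), the T-grip back in line with the arm (twist under 0.2 rad) and the arm still (under 0.02 rad/s) (value of joint pin below 0.002 m and value of joint tgrip below 0.2 rad and horizontal distance between pointer and dot_yellow below 0.017 m and velocity of joint swingarm between -0.02 and 0.02 rad/s); the robot touches nothing.
It fails at once if a tile, the pile, the card box, the tray, the mug, the spectacles case or the bell is moved more than 25 mm (distance of any of tile_a, tile_b, tile_pile, card_box, tile_tray, tea_mug, glasses_case, call_bell from where it was at the start of the episode above 0.025 m).
It also fails if it takes over 72 s, if anything falls off the work surface, if the arm or the gripper's body presses on something with over 40 N, if the wrist force passes 120 N, or if a joint passes its speed limit or range.

ROBOT

A 7-joint arm with a two-finger parallel gripper is mounted at the origin on the work surface. World frame = base frame: x ahead of the robot, y to its left, z up, the work surface at z = 0. Lengths are in m, angles in rad, forces in N, time in s.
With the tool pointing down it reaches from about 0.425 to 0.925 m from the base axis. Payload 6.8 kg.
Tool frame: the origin (TCP) lies midway between the tips of the shut fingers; the grasp point (between the pads) lies 19 mm behind it; x points along the fingers, y is the direction in which the jaws open and shut, and the axes are right-handed (so a half turn about x gives the same grasp; the last joint's range is limited). The gripper opens to 85 mm and grips with 20 to 120 N. Pads are 22 mm wide; open, the fingers measure 114 mm over their backs; the gripper's body (76 mm by 85 mm) begins 54 mm behind the grasp point. The pads swing forward as they close: fully open they stand 13 mm farther back than shut.
Start: joints at [1.132, 0.477, 0.022, 1.555, -0.011, 1.109, -0.083], TCP at [0.219, -0.638, 0.231] pointing down, gripper open.
Joint ranges: [-2.96, 2.96], [-0.34, 2.1], [-1.41, 1.46], [0.24, 2.44], [-1.37, 4.51], [0.17, 1.92], [-2.96, 2.96]. Speed limits (rad/s): [2.39, 2.39, 3.14, 3.14, 3.14, 3.14, 3.14].

INTERFACE

Orientations are given as a rotation vector (axis times angle).
In Python, from bench import r, viewer, nets gives the robot as it stands.
- The arm moves only by the shell command python3 -m pendant 'ROWS' [FORCE]. ROWS is JSON, one flat list of numbers, 5 for each row, row after row: the finger opening in mm, from 0 to 85.4, then the shift along the tool's x, y, z in mm, then the turn about the tool's x in rad. A call has 1 to 20 rows; each row shifts and turns the commanded pose from where the row before left it, along the tool's axes as they then stand; what a row does not reach is not made up. A row lasts 1/8 s, in which the tool goes at most 62.5 mm and 10.7 degrees, less where a joint would pass 70% of its speed; a pose out of reach is approached as far as the arm can. A call with a gripper value outside its range is refused whole. The fingers move at their own pace and stop on an object; FORCE is the grip in N (left out, the last holds). Time passes only in rows, so rows that do not move let the fingers close. It gives the time, the measured TCP pose, the force and the opening at its end, in the units of the state.
- r.get_obs(): the state, without advancing time (a new reading comes with each control period).
- viewer.grab_frame(name): name is "scene" or "top" or "wrist"; returns (picture, depth): 480x640x3 uint8, red, green, blue; 480x640 float32, m along the optical axis (not along the pixel's ray), 0 where there is no reading.
- viewer.calibration(name): a dict with "mtx" (3x3 intrinsics, pixels), "world_to_cam" (4x4, takes a point from world to camera coordinates). Camera axes: x right, y up, looking along -z (the intrinsics and any distortion apply to the point x, -y, -z); pixel columns grow to the right and rows downward; lengths in m; the calibration is good to about 2 mm. A picture is of the moment at which its call begins: read the wrist's pose just before it. calibration takes no time and is no camera call; for the wrist camera it gives the pose at the moment of the call.
- r.hand_in(): hands the job in, once; it reports no verdict.
Trained networks look in the newest picture that a camera, given by its name, has taken for a name from the list of things; names that differ only in an ending like _2 or _b are one class to them, and where a whole thing is asked for, a point or a joint stands for the part that bears it (a point fixed in the world has none). Each returns a list of dicts, best first, with "score" (0 to 1); they miss things now and then, are a little off and sometimes report something else, mostly with a low value. They report only what shows in the picture. A call takes as long as a camera call.
- nets.look_for(name, camera): "location" ([x, y, z] in m, in world coordinates, good to about 4 mm: the middle of the surface that is visible of it).
- nets.silhouettes(name, camera): "mask" (480x640 bool, what is visible of it).
The state is a dict: "clock": time; "joints": joint angles; "qvel": joint speeds; "tau": joint torques, N m; "tcp_pos": TCP position; "orientation": TCP orientation; "contact_force": force on the tool from outside, world axes, zero at the start; "moment": the same for the moment, N m; "grip_width": finger opening in m.
Only numpy, scipy, OpenCV 4.12 (cv2) and the standard library are available. Lean on these libraries where they do the work, as an engineer would, in place of code of your own. Each camera call takes 0.05 s, during which the arm holds its last target. There are 200 camera calls.

## Working session

There is one attempt and no reset: what is moved stays moved. The work goes in short steps, Python scripts to look and compute and a shell command to move; the robot and the scene stay as the last step left them, time stands still between calls to the robot, and variables do not carry over. Pictures are saved under pics/ and viewed, about 8 in all and at most 12, crops included, and the job is handed in when it is done.

```bash
ls; mkdir -p pics; python3 - <<'E'
from bench import r,viewer,nets
import cv2,numpy as np
o=r.get_obs();print({k:np.round(v,3) for k,v in o.items()})
for c in ["scene","top"]:
    p,d=viewer.grab_frame(c);cv2.imwrite(f"pics/{c}0.png",p[:,:,::-1])
    for n in ["tgrip_top","grip_post","dot_yellow","dot_blue","dot_red","dot_green","sleeve","rack","tea_mug","card_box","tile_tray","tile_pile","call_bell","glasses_case"]:
        l=nets.look_for(n,c)
        print(c,n,[(np.round(x["location"],3).tolist(),round(x["score"],2)) for x in l[:2]])
E
```

```text
pics
{'clock': np.float64(0.0), 'joints': array([ 1.132,  0.478,  0.022,  1.556, -0.012,  1.109, -0.083]), 'qvel': array([ 0.   ,  0.   , -0.001, -0.001, -0.001, -0.   ,  0.001]), 'tau': array([ 0.0000e+00, -5.9645e+01,  1.6080e+00, -2.8120e+01,  1.2000e-02,
        9.0000e-03, -0.0000e+00]), 'tcp_pos': array([ 0.219, -0.638,  0.23 ]), 'orientation': array([ 2.043,  0.343, -2.043]), 'contact_force': array([ 0.158, -0.286,  0.046]), 'moment': array([-0.028,  0.041,  0.014]), 'grip_width': np.float64(0.086)}
scene tgrip_top [([0.53, -0.013, 0.139], 0.68)]
scene grip_post [([0.69, -0.031, 0.085], 0.86)]
scene dot_yellow []
scene dot_blue []
scene dot_red []
scene dot_green []
scene sleeve [([0.686, -0.033, 0.085], 0.83)]
scene rack [([0.682, -0.031, 0.086], 0.65)]
scene tea_mug [([0.458, 0.431, 0.053], 0.62), ([0.372, 0.226, 0.045], 0.37)]
scene card_box [([0.354, -0.248, 0.048], 0.57)]
scene tile_tray [([0.627, -0.475, 0.017], 0.98)]
scene tile_pile [([0.371, 0.226, 0.046], 0.65)]
scene call_bell [([0.488, -0.43, 0.033], 0.61)]
scene glasses_case [([0.649, 0.445, 0.034], 0.88)]
top tgrip_top [([0.452, 0.447, 0.037], 0.41)]
top grip_post [([0.665, 0.149, 0.005], 0.31)]
top dot_yellow []
top dot_blue []
top dot_red []
top dot_green []
top sleeve [([0.67, -0.021, 0.095], 0.73), ([0.643, -0.101, 0.012], 0.73)]
top rack [([0.673, -0.02, 0.094], 0.81)]
top tea_mug [([0.456, 0.446, 0.038], 0.92)]
top card_box [([0.346, -0.247, 0.05], 0.86)]
top tile_tray [([0.63, -0.477, 0.014], 0.72)]
top tile_pile [([0.364, 0.23, 0.047], 0.61)]
top call_bell [([0.47, -0.422, 0.031], 0.61)]
top glasses_case [([0.63, 0.457, 0.035], 0.64), ([0.67, -0.021, 0.099], 0.52)]
```

View pics/top0.png

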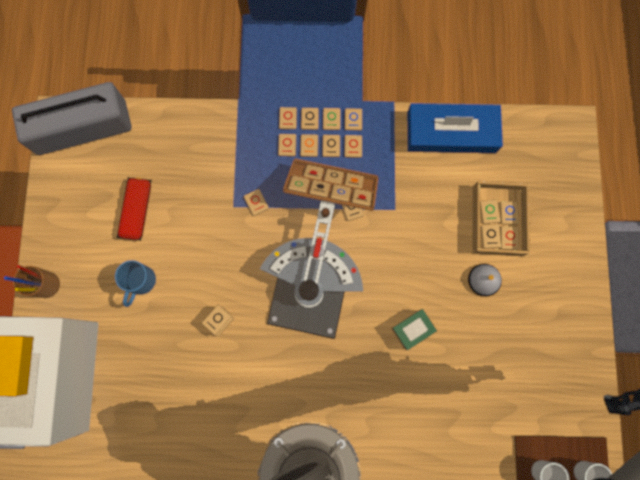

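View pics/scene0.png

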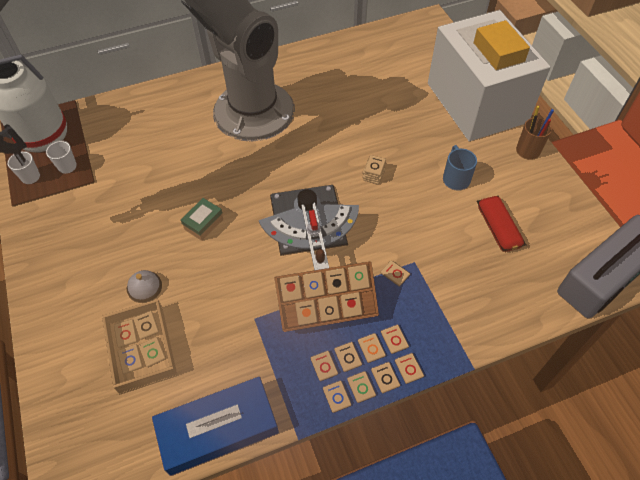

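The top view shows the pivot near (308,290), post near (326,211), and the T-grip near (318,246). The dots are small, so I'll localise the features from pixels.

```bash
cat > h.py <<'E'
from bench import r,viewer,nets
import cv2,numpy as np
def ray(cal,u,v,z):
    K=np.array(cal["mtx"]);T=np.linalg.inv(cal["world_to_cam"])
    d=np.linalg.inv(K)@[u,v,1.];d=T[:3,:3]@[d[0],-d[1],-d[2]];c=T[:3,3]
    return c+d*(z-c[2])/d[2]
def proj(cal,P):
    p=np.array(cal["world_to_cam"])@np.r_[P,1];q=np.array(cal["mtx"])@[p[0],-p[1],-p[2]]
    return q[:2]/q[2]
def blobs(img,lo,hi,box,amin=3):
    h=cv2.cvtColor(img,cv2.COLOR_RGB2HSV);m=cv2.inRange(h,lo,hi)
    k=np.zeros_like(m);k[box[1]:box[3],box[0]:box[2]]=1;m=m*k
    n,_,s,c=cv2.connectedComponentsWithStats(m)
    return [(c[i],s[i,4],s[i,:4]) for i in range(1,n) if s[i,4]>=amin]
R=dict(yellow=((20,120,110),(35,255,255)),blue=((100,110,60),(125,255,255)),green=((45,80,50),(90,255,255)),red=((0,150,90),(6,255,255)),red2=((174,150,90),(180,255,255)))
E
python3 - <<'E'
from h import *
for c,b in [("top",(250,220,380,310)),("scene",(245,180,375,265))]:
    p=cv2.imread(f"pics/{c}0.png")[:,:,::-1].copy();cal=viewer.calibration(c)
    for n,(lo,hi) in R.items():
        for q,a,s in blobs(p,lo,hi,b): print(c,n,q.round(1),a,s,ray(cal,*q,.069).round(4),ray(cal,*q,.142).round(4))
    x0,y0,x1,y1=b
    cv2.imwrite(f"pics/c_{c}.png",cv2.resize(p[y0-30:y1+10,x0:x1,::-1],None,fx=4,fy=4,interpolation=cv2.INTER_CUBIC))
a=cv2.imread("pics/c_top.png");b=cv2.imread("pics/c_scene.png");H=max(a.shape[0],b.shape[0])
f=lambda i:cv2.copyMakeBorder(i,0,H-i.shape[0],0,0,0)
o=np.hstack([f(a),f(b)]);o=cv2.resize(o,None,fx=800/o.shape[1],fy=800/o.shape[1]);cv2.imwrite("pics/c1.png",o)
E
```

```text
top yellow [276.2 253.2] 20 [274 251   5   5] [0.5183 0.0871 0.069 ] [0.5063 0.0824 0.142 ]
top blue [293.3 244.3] 3 [293 244   2   2] [0.541  0.0463 0.069 ] [0.5278 0.0437 0.142 ]
top green [341.6 254.2] 16 [340 252   4   5] [ 0.5188 -0.0713  0.069 ] [ 0.5068 -0.0675  0.142 ]
top red [317.1 247.4] 88 [314 238   8  19] [ 0.5346 -0.0115  0.069 ] [ 0.5218 -0.0109  0.142 ]
top red [353.2 270. ] 10 [352 269   4   3] [ 0.4809 -0.0996  0.069 ] [ 0.4709 -0.0942  0.142 ]
scene yellow [349.8 220.5] 18 [348 219   5   4] [0.5198 0.0885 0.069 ] [0.5655 0.0664 0.142 ]
scene blue [338.1 233.3] 14 [336 232   5   4] [0.5441 0.0472 0.069 ] [0.5883 0.0276 0.142 ]
scene green [289.7 240.7] 15 [288 239   5   4] [ 0.5207 -0.0696  0.069 ] [ 0.5663 -0.0822  0.142 ]
scene red [312.6 219.4] 113 [309 210   8  20] [0.4825 0.0044 0.069 ] [ 0.5305 -0.0126  0.142 ]
scene red [273.2 232.5] 16 [271 231   5   4] [ 0.4833 -0.0989  0.069 ] [ 0.5312 -0.1096  0.142 ]
```

View pics/c1.png

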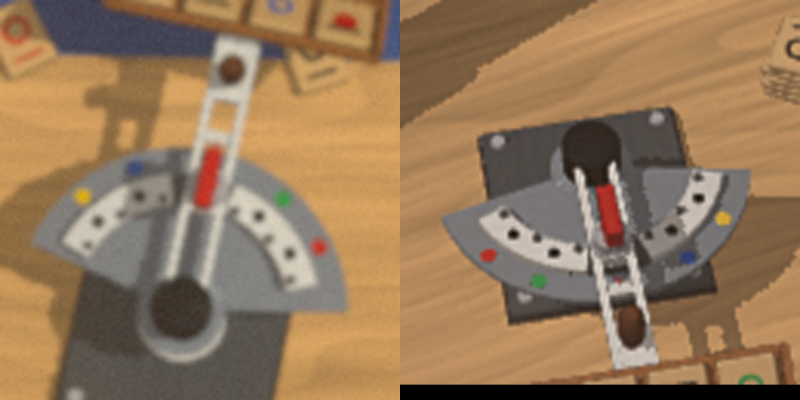

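```bash
python3 - <<'E'
from h import *
from scipy.optimize import least_squares as ls
D={'t':[(.5183,.0871),(.541,.0463),(.5188,-.0713),(.4809,-.0996)],'s':[(.5198,.0885),(.5441,.0472),(.5207,-.0696),(.4833,-.0989)]}
A=np.radians([53,30,-30,-53])
for k,d in D.items():
    d=np.array(d)
    f=lambda p:(np.c_[p[0]+.119*np.cos(A+p[2]),p[1]+.119*np.sin(A+p[2])]-d).ravel()
    s=ls(f,[.43,0,-.1]);x,y,t=s.x;print(k,s.x.round(4),np.degrees(t),(s.fun*1e3).round(1))
    u=np.array([np.cos(t),np.sin(t)]);print('tgrip',[x,y]+.095*u,'post',[x,y]+.185*u)
    v=np.array([np.cos(t+A[0]),np.sin(t+A[0])]);print('goal tgrip',[x,y]+.095*v,'post',[x,y]+.185*v)
o=r.get_obs();from scipy.spatial.transform import Rotation as Q
print(Q.from_rotvec(o["orientation"]).as_matrix().round(3))
E
```

```text
t [ 0.4291  0.0075 -0.1949] -11.166483073255987 [-0.6 -0.2  0.7 -0.3 -0.1  0.5  0.   0. ]
tgrip [ 0.52226841 -0.01085912] post [ 0.61056459 -0.02828856]
goal tgrip [0.49985006 0.07090063] post [0.5669078  0.13092779]
s [ 0.4313  0.0086 -0.1938] -11.104012800734601 [ 0.1 -0.4 -0.2 -0.   0.2 -0.  -0.1  0.5]
tgrip [ 0.52449503 -0.00967592] post [ 0.61281015 -0.02700908]
goal tgrip [0.50198755 0.07205934] post [0.56897979 0.13215958]
[[ 0.     0.325 -0.946]
 [-0.    -0.946 -0.325]
 [-1.     0.    -0.   ]]
```

Fit: pivot about (0.430, 0.008), arm yaw −11.1°, yellow dot at +53°. The T-grip is about (0.523, −0.010). I'll go above it with the jaws across the bar.

```bash
python3 -m pendant '[45,0,-31,-31,0, 45,0,-31,-31,0, 45,0,-31,-31,0, 45,0,-31,-31,0, 45,0,-31,-31,0, 45,0,-31,-31,0, 45,0,-31,-31,0, 45,0,-31,-31,0, 45,0,-31,-31,0, 45,0,-31,-31,0, 45,0,-31,-31,0, 45,0,-31,-31,0, 45,0,-31,-31,0, 45,0,-31,-31,0, 45,0,-31,-31,0, 45,0,-30,-27,0, 45,0,0,0,0.131, 45,0,0,0,0.131, 45,0,0,0,0.131, 45,0,0,0,0.132]' 40
cat > s.py <<'E'
from h import *
from scipy.spatial.transform import Rotation as Q
import sys
o=r.get_obs();M=Q.from_rotvec(o["orientation"]).as_matrix();t=o["tcp_pos"]
print("t",o["clock"],"tcp",t.round(4),"yang",np.degrees(np.arctan2(M[1,1],M[0,1])).round(2),"xdir",M[:,0].round(3),"j",np.round(o["joints"],2),"F",np.round(o["contact_force"],1),"g",o["grip_width"])
if len(sys.argv)>1:
    c="wrist";cal=viewer.calibration(c);p,d=viewer.grab_frame(c);cv2.imwrite(f"pics/{sys.argv[1]}.png",p[:,:,::-1]);np.savez(f"pics/{sys.argv[1]}.npz",d=d,w=cal["world_to_cam"],m=cal["mtx"])
    for n,(lo,hi) in R.items():
        for q,a,s in blobs(p,lo,hi,(0,0,640,480),60):
            z=.142 if a>1500 and 'red' in n else .069
            print(n,q.round(1),a,s,ray(cal,*q,z).round(4))
E
python3 s.py w1
```

```text
clock: 4.0
tcp_pos: [0.5239, -0.0105, 0.2314]
orientation: [-2.117, 0.211, 2.117]
contact_force: [-0.5, -0.1, -0.5]
grip_width: 0.0449
t 4.0 tcp [ 0.5239 -0.0105  0.2314] yang -101.38 xdir [ 0. -0. -1.] j [ 0.15  0.25 -0.3   1.9   0.08  1.01 -1.95] F [-0.5 -0.1 -0.5] g 0.04491069137129605
yellow [214.5 241.7] 162 [208 235  15  14] [0.5196 0.0883 0.069 ]
blue [95.  32.6] 6797 [ 37   0 125 103] [0.6944 0.1307 0.069 ]
blue [363.    4.3] 108 [349   0  29   9] [ 0.6733 -0.0686  0.069 ]
blue [502.8  11.5] 404 [492   0  20  27] [ 0.6484 -0.1687  0.069 ]
blue [253.5 206.1] 162 [247 199  14  15] [0.5434 0.0474 0.069 ]
green [203.8   6.8] 156 [190   0  30  13] [0.6947 0.0462 0.069 ]
green [394.1 206.2] 169 [387 199  15  15] [ 0.5199 -0.0687  0.069 ]
green [585.7 329.7] 3646 [532 287 108  92] [ 0.3696 -0.2259  0.069 ]
red [443.   5.] 318 [428   0  30  12] [ 0.6613 -0.1259  0.069 ]
red [122.8  84.3] 274 [110  71  26  28] [0.656  0.1227 0.069 ]
red [141.7 105.9] 78 [132  97  20  19] [0.6381 0.1136 0.069 ]
red [323.5 235.5] 1389 [313 201  22  70] [ 0.5065 -0.0053  0.069 ]
red [433.2 241.7] 151 [426 235  15  14] [ 0.4824 -0.0973  0.069 ]
```

View pics/w1.png

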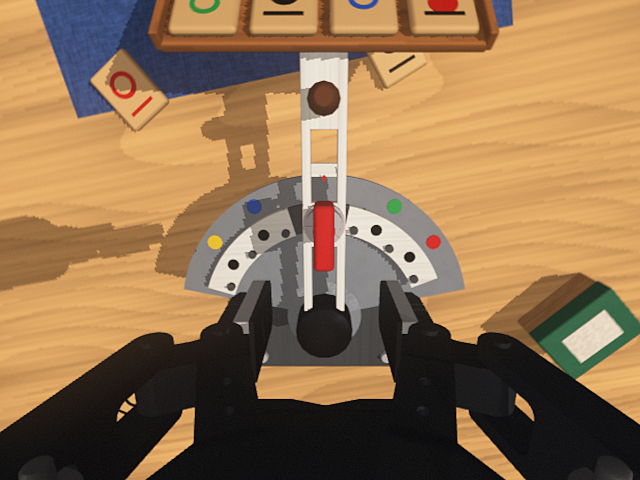

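The wrist view shows the T-bar at (323,235) in line with the arm, and holes at about (263,235) and (233,264) on the left, and (376,230) and (410,257) on the right. The yellow dot is at (214,242). I'll compute the ring trim from these.

```bash
python3 - <<'E'
from h import *
from scipy.optimize import least_squares as ls
z=np.load("pics/w1.npz");cal=dict(mtx=z["m"],world_to_cam=z["w"])
A=np.radians([53,30,-30,-53]);d=np.array([ray(cal,*q,.069)[:2] for q in [(214.5,241.7),(253.5,206.1),(394.1,206.2),(433.2,241.7)]])
f=lambda p:(np.c_[p[0]+.119*np.cos(A+p[2]),p[1]+.119*np.sin(A+p[2])]-d).ravel()
s=ls(f,[.43,0,-.1]);x,y,t=s.x;print(s.x.round(4),np.degrees(t),(s.fun*1e3).round(1))
g=cv2.cvtColor(cv2.imread("pics/w1.png"),cv2.COLOR_BGR2GRAY)
m=(g<60).astype(np.uint8);n,_,st,c=cv2.connectedComponentsWithStats(m)
for i in range(1,n):
    if 25<st[i,4]<250 and 200<c[i,0]<450 and 200<c[i,1]<300:
        P=ray(cal,*c[i],.076);v=P[:2]-[x,y];print(c[i].round(1),st[i,4],P.round(4),"r",np.hypot(*v).round(4),"deg",(np.degrees(np.arctan2(v[1],v[0])-t)).round(2))
for q in [(323.5,211),(323,201),(313,205),(334,205),(323,270)]: print(q,ray(cal,*q,.142).round(4))
print("post top",ray(cal,323.5,98,.134).round(4), "T pred",x+.095*np.cos(t),y+.095*np.sin(t))
E
```

```text
[ 0.4307  0.0096 -0.1984] -11.366162328969294 [ 0.   0.4  0.1  0.2  0.1 -0.3 -0.2 -0.3]
[320.  202.6] 32 [ 0.5365 -0.0085  0.076 ] r 0.1074 deg 1.67
[296.2 217.6] 105 [0.528  0.0135 0.076 ] r 0.0974 deg 13.61
[375.7 229.7] 79 [ 0.5048 -0.0496  0.076 ] r 0.0949 deg -27.3
[263.2 234.6] 86 [0.5192 0.0438 0.076 ] r 0.0949 deg 32.5
[284.9 233.2] 37 [0.5168 0.0257 0.076 ] r 0.0876 deg 21.91
[409.2 256.5] 75 [ 0.4757 -0.0739  0.076 ] r 0.0949 deg -50.33
[232.9 264. ] 70 [0.4988 0.0757 0.076 ] r 0.0949 deg 55.51
(323.5, 211) [ 0.5427 -0.013   0.142 ]
(323, 201) [ 0.5492 -0.0139  0.142 ]
(313, 205) [ 0.5479 -0.0071  0.142 ]
(334, 205) [ 0.5452 -0.0203  0.142 ]
(323, 270) [ 0.5031 -0.0046  0.142 ]
post top [ 0.6104 -0.0266  0.134 ] T pred 0.5238388864932008 -0.00909016617883836
```

Trim is about +2.6°, so the yellow hole lies at about 55.5°, world (0.499, 0.076). The TCP is already aligned over the T-grip, so I'll descend and grip.

```bash
python3 -m pendant '[45,25,0,0,0, 45,25,0,0,0, 45,25,0,0,0, 45,20,0,0,0, 45,14,0,0,0, 45,7.5,0,0,0, 45,0,0,0,0, 5,0,0,0,0, 5,0,0,0,0, 5,0,0,0,0, 5,0,0,0,0, 5,0,0,0,0]' 50; python3 s.py
```

```text
clock: 5.55
tcp_pos: [0.5245, -0.0101, 0.1157]
orientation: [-2.121, 0.206, 2.118]
contact_force: [-1.4, 0.8, 6.5]
grip_width: 0.0133
t 5.55 tcp [ 0.5245 -0.0101  0.1157] yang -101.12 xdir [ 0.002  0.    -1.   ] j [ 0.13  0.39 -0.28  2.    0.15  0.76 -2.01] F [-1.4  0.8  6.5] g 0.013344109709958056
```

```bash
python3 -m pendant '[5,-3,0,0,0, 5,-3,0,0,0, 5,-3,0,0,0, 5,-3,0,0,0, 5,0,0,0,0, 5,0,0,0,0]'; python3 s.py
```

```text
clock: 6.3
tcp_pos: [0.5241, -0.0104, 0.1265]
orientation: [-2.12, 0.206, 2.119]
contact_force: [5.0, 2.4, -10.0]
grip_width: 0.013
t 6.3 tcp [ 0.5241 -0.0104  0.1265] yang -101.13 xdir [ 0.001  0.    -1.   ] j [ 0.13  0.38 -0.28  2.    0.14  0.79 -2.  ] F [  5.    2.4 -10. ] g 0.012963804201816476
```

```bash
python3 -m pendant '[5,-1,0,0,0, 5,0,0,0,0, 5,0,0,0,-0.1, 5,0,0,0,-0.1, 5,0,0,0,0]'; python3 s.py
```

```text
clock: 6.92
tcp_pos: [0.5241, -0.0105, 0.1274]
orientation: [2.219, 0.008, -2.218]
contact_force: [4.2, 2.1, -11.2]
grip_width: 0.0131
t 6.925 tcp [ 0.5241 -0.0105  0.1274] yang -89.6 xdir [ 0.001  0.    -1.   ] j [ 0.17  0.38 -0.32  1.99  0.17  0.79 -1.82] F [  4.2   2.1 -11.2] g 0.01310510501800995
```

```bash
python3 -m pendant '[5,0,0,0,-0.13, 5,0,0,0,-0.13, 5,0,0,0,-0.13, 5,0,0,0,-0.13, 5,0,0,0,-0.13, 5,0,0,0,-0.13, 5,0,0,0,-0.13, 5,0,0,0,-0.11, 5,0,0,0,0, 5,2,0,0,0, 5,0,0,0,0, 5,0,0,0,0]'; python3 s.py; python3 -c "
from h import *
print(r.get_obs()['moment'])"
```

```text
clock: 8.43
tcp_pos: [0.5237, -0.0105, 0.1257]
orientation: [1.599, 0.9, -1.599]
contact_force: [4.7, 1.8, -10.2]
grip_width: 0.0133
t 8.425 tcp [ 0.5237 -0.0105  0.1257] yang -31.27 xdir [-0. -0. -1.] j [ 0.35  0.42 -0.55  1.98  0.29  0.82 -0.91] F [  4.7   1.8 -10.2] g 0.013282357997563896
[ 0.55237481 -1.1135494  -0.32525486]
```

```bash
python3 -m pendant '[5,1,0,0,0, 5,0,0,0,0, 5,0,0,0,0]'; python3 s.py w2
```

```text
clock: 8.8
tcp_pos: [0.5237, -0.0105, 0.1248]
orientation: [1.598, 0.9, -1.599]
contact_force: [3.6, 2.1, -9.9]
grip_width: 0.0127
t 8.8 tcp [ 0.5237 -0.0105  0.1248] yang -31.24 xdir [-0. -0. -1.] j [ 0.35  0.42 -0.55  1.98  0.29  0.82 -0.91] F [ 3.6  2.1 -9.9] g 0.012683227115641266
yellow [20.5 10.6] 105 [13  0 16 25] [0.4635 0.1711 0.069 ]
yellow [59.5 11.9] 137 [50  0 20 27] [0.4791 0.161  0.069 ]
yellow [90.1 17.5] 172 [77  0 28 34] [0.49   0.1516 0.069 ]
yellow [345.8  16. ] 285 [329   0  32  36] [0.5952 0.0887 0.069 ]
yellow [286.5  25.9] 177 [278  10  22  34] [0.5686 0.0998 0.069 ]
yellow [55.6 32.5] 101 [44 21 24 28] [0.4714 0.1554 0.069 ]
yellow [111.4  39.3] 71 [105  28  14  23] [0.4925 0.139  0.069 ]
yellow [32.5 50.2] 216 [17 32 30 38] [0.4563 0.1553 0.069 ]
yellow [107.   46.5] 61 [98 34 20 28] [0.4887 0.1377 0.069 ]
yellow [42.7 80. ] 489 [14 41 62 77] [0.4512 0.1426 0.069 ]
yellow [106.7  61.4] 102 [96 48 22 24] [0.4842 0.1326 0.069 ]
yellow [323.3  71.8] 86 [316  60  16  21] [0.5732 0.0731 0.069 ]
yellow [ 4.4 86.1] 67 [ 0 77 11 21] [0.4328 0.1504 0.069 ]
yellow [21
[... 749 characters left out ...]
 330  23  25] [0.3768 0.0149 0.069 ]
yellow [ 11.7 340.7] 64 [  5 333  18  16] [0.3326 0.0422 0.069 ]
yellow [543.4 347.5] 99 [534 336  21  23] [ 0.6073 -0.1297  0.069 ]
yellow [ 44.2 391.3] 202 [ 24 368  37  42] [0.3243 0.0048 0.069 ]
yellow [580.  390.8] 152 [569 373  25  34] [ 0.6153 -0.171   0.069 ]
blue [512.8  69.1] 13359 [431   0 140 169] [0.6542 0.0254 0.069 ]
blue [299.2 148.5] 450 [288 137  24  24] [0.543  0.0479 0.069 ]
blue [575.5 290.9] 3442 [544 232  57 116] [ 0.6377 -0.1042  0.069 ]
green [621.4   8.5] 141 [614   0  16  18] [0.7091 0.0233 0.069 ]
red [324.8 318.7] 4716 [306 255  40 130] [ 0.5238 -0.0098  0.142 ]
red [340.3 396.4] 213 [331 390  20  14] [ 0.4831 -0.0959  0.069 ]
```

View pics/w2.png

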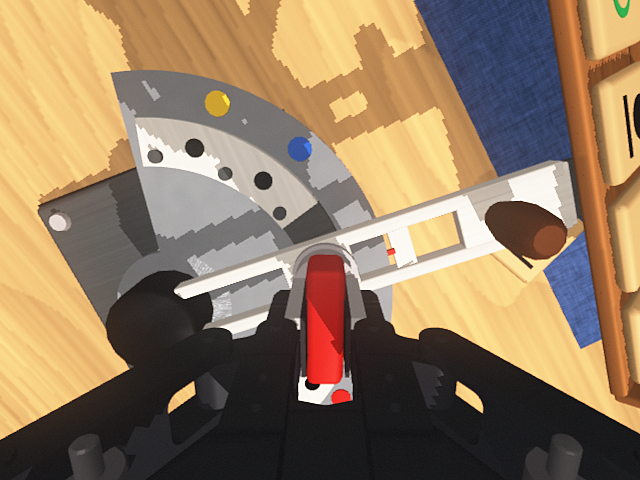

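The grip is twisted about 70° to the arm, with the bar at (325,320). I'll swing in steps: 20 rows of 2.775° about the pivot, checking halfway.

```bash
python3 -m pendant '[5,0.6,0,0,0, 5,0,0,0,0, 5,0,-1.6,-4.3,-0.0484, 5,0,-1.6,-4.3,-0.0484, 5,0,-1.6,-4.3,-0.0484, 5,0,-1.6,-4.3,-0.0484, 5,0,-1.6,-4.3,-0.0484, 5,0,-1.6,-4.3,-0.0484, 5,0,-1.6,-4.3,-0.0484, 5,0,-1.6,-4.3,-0.0484, 5,0,0,0,0]'; python3 s.py
```

```text
clock: 10.22
tcp_pos: [0.5242, 0.0274, 0.1243]
orientation: [1.323, 1.133, -1.322]
contact_force: [-2.9, 4.0, 3.0]
grip_width: 0.0135
t 10.225 tcp [0.5242 0.0274 0.1243] yang -8.89 xdir [-0.     0.001 -1.   ] j [ 0.35  0.44 -0.64  1.98  0.35  0.83 -0.64] F [-2.9  4.   3. ] g 0.013492522533253332
```

```bash
python3 -m pendant '[5,0,-1.6,-4.3,-0.0484, 5,0,-1.6,-4.3,-0.0484, 5,0,-1.6,-4.3,-0.0484, 5,0,-1.6,-4.3,-0.0484, 5,0,-1.6,-4.3,-0.0484, 5,0,-1.6,-4.3,-0.0484, 5,0,-1.6,-4.3,-0.0484, 5,0,-1.6,-4.3,-0.0484, 5,0,-1.6,-4.3,-0.0484, 5,0,-1.6,-4.3,-0.0484, 5,0,-1.6,-4.3,-0.0484, 5,0,-1.1,-2.9,-0.033, 5,0,0,0,0, 5,0,0,0,0]'; python3 s.py w3|grep -v yellow
```

```text
clock: 11.98
tcp_pos: [0.5005, 0.0742, 0.1242]
orientation: [0.902, 1.377, -0.902]
contact_force: [-4.6, 1.8, 5.5]
grip_width: 0.013
t 11.975 tcp [0.5005 0.0742 0.1242] yang 23.51 xdir [-0.001  0.    -1.   ] j [ 0.37  0.45 -0.79  2.01  0.43  0.85 -0.25] F [-4.6  1.8  5.5] g 0.013026576115217377
blue [552.6 328. ] 13143 [473 251 142 163] [0.6434 0.0876 0.069 ]
blue [468.6 396.2] 396 [455 381  28  32] [0.6212 0.0251 0.069 ]
green [621.8   8. ] 145 [614   0  16  17] [0.5798 0.2452 0.069 ]
red [575.2 234.4] 101 [567 229  19  10] [0.6228 0.1421 0.069 ]
red [324.5 318.3] 4705 [305 255  40 130] [0.4998 0.0752 0.142 ]
```

View pics/w3.png

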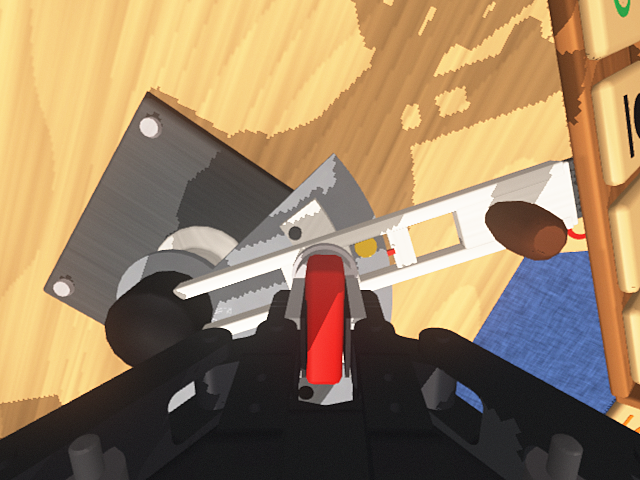

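The arm stands over the yellow dot at (366,247). The T-grip is at (0.4998, 0.0752), close to the predicted hole at (0.4988, 0.0757). Next: lift 3.2 mm, twist back, then lower.

```bash
python3 -m pendant '[5,-1.6,0,0,0, 5,-1.6,0,0,0, 5,0,0,0,0, 5,0,0,0,0.13, 5,0,0,0,0.13, 5,0,0,0,0.13, 5,0,0,0,0.13, 5,0,0,0,0.13, 5,0,0,0,0.13, 5,0,0,0,0.13, 5,0,0,0,0.13, 5,0,0,0,0.13, 5,0,0,0,0.05, 5,0,0,0,0, 5,0,0,0,0]'; python3 s.py|grep -v yellow
```

```text
clock: 13.9
tcp_pos: [0.5017, 0.0731, 0.1274]
orientation: [1.777, 0.709, -1.776]
contact_force: [3.1, 1.8, -9.7]
grip_width: 0.0133
t 13.9 tcp [0.5017 0.0731 0.1274] yang -46.47 xdir [ 0.001 -0.    -1.   ] j [ 0.16  0.38 -0.52  2.02  0.26  0.8  -1.32] F [ 3.1  1.8 -9.7] g 0.013320879731743956
```

```bash
python3 -m pendant '[5,2,0,0,0, 5,2,0,0,0, 5,1.5,0,0,0, 5,1,0,0,0, 5,1,0,0,0, 5,0,0,0,0]'; python3 s.py|grep -v yellow
```

```text
clock: 14.65
tcp_pos: [0.5019, 0.0733, 0.1217]
orientation: [1.778, 0.706, -1.776]
contact_force: [-3.4, -1.6, 12.1]
grip_width: 0.0131
t 14.65 tcp [0.5019 0.0733 0.1217] yang -46.56 xdir [ 0.002 -0.001 -1.   ] j [ 0.16  0.39 -0.51  2.03  0.27  0.79 -1.33] F [-3.4 -1.6 12.1] g 0.013136384629769642
```

The pin is resting on the ring at about 7 mm lift. I'll rock the arm anticlockwise (−y) in small steps.

```bash
python3 -m pendant '[5,0,-0.5,0,-0.005, 5,0,0,0,0, 5,0,-0.5,0,-0.005, 5,0,0,0,0, 5,0,-0.5,0,-0.005, 5,0,0,0,0]'; python3 s.py|grep -v yellow; python3 -m pendant '[5,0,-0.5,0,-0.005, 5,0,0,0,0, 5,0,-0.5,0,-0.005, 5,0,0,0,0, 5,0,-0.5,0,-0.005, 5,0,0,0,0]'; python3 s.py|grep -v yellow
```

```text
clock: 15.4
tcp_pos: [0.5017, 0.0735, 0.1218]
orientation: [1.77, 0.716, -1.766]
contact_force: [1.0, -3.2, 9.4]
grip_width: 0.0133
t 15.4 tcp [0.5017 0.0735 0.1218] yang -45.74 xdir [ 0.003 -0.002 -1.   ] j [ 0.16  0.39 -0.52  2.03  0.27  0.79 -1.32] F [ 1.  -3.2  9.4] g 0.013263570265477783
clock: 16.15
tcp_pos: [0.5014, 0.0737, 0.1218]
orientation: [1.761, 0.726, -1.755]
contact_force: [3.0, -6.4, 8.0]
grip_width: 0.0131
t 16.15 tcp [0.5014 0.0737 0.1218] yang -44.93 xdir [ 0.004 -0.002 -1.   ] j [ 0.16  0.39 -0.52  2.03  0.28  0.79 -1.31] F [ 3.  -6.4  8. ] g 0.013148907060047576
```

```bash
python3 -m pendant '[5,-1.5,0,0,0, 5,0,0,0,0, 5,0,-0.7,0,0, 5,0,0,0,0, 5,0,0,0,0]'; python3 s.py|grep -v yellow; python3 -m pendant '[5,0,-0.7,0,0, 5,0,0,0,0, 5,0,-0.7,0,0, 5,0,0,0,0]'; python3 s.py|grep -v yellow
```

```text
clock: 16.77
tcp_pos: [0.4989, 0.0761, 0.1214]
orientation: [1.759, 0.731, -1.757]
contact_force: [4.1, 0.8, -8.1]
grip_width: 0.013
t 16.775 tcp [0.4989 0.0761 0.1214] yang -44.83 xdir [ 0.001  0.    -1.   ] j [ 0.16  0.39 -0.52  2.03  0.27  0.79 -1.31] F [ 4.1  0.8 -8.1] g 0.012984074087657378
clock: 17.27
tcp_pos: [0.4978, 0.0771, 0.1215]
orientation: [1.758, 0.731, -1.757]
contact_force: [5.1, -0.1, -8.1]
grip_width: 0.0129
t 17.275 tcp [0.4978 0.0771 0.1215] yang -44.82 xdir [ 0.001  0.    -1.   ] j [ 0.16  0.39 -0.52  2.03  0.27  0.79 -1.31] F [ 5.1 -0.1 -8.1] g 0.012944260146413734
```

```bash
python3 -m pendant '[16,0,0,0,0, 16,0,0,0,0, 16,0,0,0,0]'; python3 s.py|grep -v yellow; python3 -m pendant '[16,0,0.7,0,0, 16,0,0.7,0,0, 16,0,0.7,0,0, 16,0,0.7,0,0, 16,0,0,0,0]'; python3 s.py|grep -v yellow
```

```text
clock: 17.65
tcp_pos: [0.4973, 0.0772, 0.1216]
orientation: [1.758, 0.731, -1.758]
contact_force: [0.2, -0.1, 0.3]
grip_width: 0.0161
t 17.65 tcp [0.4973 0.0772 0.1216] yang -44.82 xdir [-0. -0. -1.] j [ 0.16  0.39 -0.52  2.03  0.27  0.79 -1.31] F [ 0.2 -0.1  0.3] g 0.01605027601112677
clock: 18.27
tcp_pos: [0.4993, 0.0754, 0.1214]
orientation: [1.758, 0.732, -1.758]
contact_force: [-1.7, 2.0, 3.0]
grip_width: 0.0157
t 18.275 tcp [0.4993 0.0754 0.1214] yang -44.81 xdir [-0.  0. -1.] j [ 0.16  0.39 -0.52  2.03  0.27  0.79 -1.31] F [-1.7  2.   3. ] g 0.015681716693935453
```

```bash
python3 -m pendant '[16,0,0.5,0,0, 16,0,0,0,0, 16,0,0.5,0,0, 16,0,0,0,0]'; python3 s.py|grep -v yellow; python3 -m pendant '[16,0,0.5,0,0, 16,0,0,0,0, 16,0,0.5,0,0, 16,0,0,0,0]'; python3 s.py|grep -v yellow
```

```text
clock: 18.77
tcp_pos: [0.5003, 0.0744, 0.1214]
orientation: [1.758, 0.731, -1.758]
contact_force: [-3.2, 1.5, 2.1]
grip_width: 0.0159
t 18.775 tcp [0.5003 0.0744 0.1214] yang -44.83 xdir [-0.  0. -1.] j [ 0.16  0.39 -0.52  2.03  0.27  0.79 -1.3 ] F [-3.2  1.5  2.1] g 0.01588432826115979
clock: 19.27
tcp_pos: [0.5005, 0.0742, 0.1214]
orientation: [1.757, 0.732, -1.759]
contact_force: [-5.8, 3.2, 5.3]
grip_width: 0.016
t 19.275 tcp [0.5005 0.0742 0.1214] yang -44.8 xdir [-0.001  0.    -1.   ] j [ 0.16  0.39 -0.52  2.03  0.27  0.79 -1.3 ] F [-5.8  3.2  5.3] g 0.016045036779992486
```

The force is rising and the motion has stalled, which suggests the pin has dropped. I'll check the T-top height from depth.

```bash
cat > tz.py <<'E'
from h import *
for c in ["wrist","scene","top"]:
    cal=viewer.calibration(c);p,d=viewer.grab_frame(c);cv2.imwrite(f"pics/z_{c}.png",p[:,:,::-1])
    h=cv2.cvtColor(p,cv2.COLOR_RGB2HSV);m=(cv2.inRange(h,(0,150,70),(6,255,255))|cv2.inRange(h,(174,150,70),(180,255,255)))>0
    n,l,s,cc=cv2.connectedComponentsWithStats(m.astype(np.uint8))
    T=np.linalg.inv(cal["world_to_cam"]);Ki=np.linalg.inv(cal["mtx"])
    for i in range(1,n):
        if s[i,4]<25: continue
        v,u=np.nonzero((l==i)&(d>0));dd=d[v,u];q=Ki@np.array([u,v,np.ones(len(u))])*dd
        P=(T[:3,:3]@np.array([q[0],-q[1],-q[2]])).T+T[:3,3]
        if .08<np.median(P[:,2])<.17 and np.hypot(*(np.median(P,0)[:2]-[.5,.07]))<.06:
            t=P[P[:,2]>np.percentile(P[:,2],60)];print(c,s[i,4],"zpct",np.percentile(P[:,2],[10,50,75,90]).round(4),"mid",t.mean(0).round(4))
E
python3 tz.py
```

```text
wrist 46 zpct [0.0672 0.0928 0.0931 0.0935] mid [0.5243 0.0996 0.0934]
wrist 4376 zpct [0.1369 0.1405 0.141  0.1414] mid [0.4997 0.0759 0.1412]
scene 45 zpct [0.1297 0.1401 0.1422 0.1436] mid [0.5133 0.0845 0.1429]
```

The T-top is at 0.141 m, against 0.142 m for pin home, so the pin has dropped. I'll relieve the side load, test the lock the other way, then open and retreat.

```bash
python3 -m pendant '[16,0,-1.5,0,0, 16,0,-1.5,0,0, 16,0,-1.2,0,0, 16,0,0,0,0]'; python3 s.py|grep -v yellow; python3 -m pendant '[16,0,1.2,0,0, 16,0,0.6,0,0, 40,0,0,0,0, 40,0,0,0,0, 40,0,0,0,0, 40,-20,0,0,0, 40,-30,0,0,0, 40,-40,0,0,0, 40,-40,0,0,0, 40,0,0,0,0]'; python3 s.py w4|grep -v yellow; python3 tz.py
```

```text
clock: 19.92
tcp_pos: [0.4984, 0.0761, 0.1214]
orientation: [1.759, 0.73, -1.758]
contact_force: [0.4, -0.9, -0.7]
grip_width: 0.016
t 19.925 tcp [0.4984 0.0761 0.1214] yang -44.86 xdir [ 0.001 -0.    -1.   ] j [ 0.16  0.39 -0.52  2.03  0.27  0.79 -1.31] F [ 0.4 -0.9 -0.7] g 0.016048249171919694
clock: 21.18
tcp_pos: [0.5012, 0.0761, 0.2546]
orientation: [1.763, 0.729, -1.752]
contact_force: [0.8, 0.2, -0.6]
grip_width: 0.0398
t 21.175 tcp [0.5012 0.0761 0.2546] yang -44.83 xdir [ 0.006  0.001 -1.   ] j [ 0.23  0.22 -0.57  1.9   0.14  1.06 -1.19] F [ 0.8  0.2 -0.6] g 0.039826937287352294
blue [27.2  2.1] 179 [ 6  0 42  7] [0.4533 0.3599 0.069 ]
blue [553.8 122.9] 33520 [403   0 237 280] [ 0.6945 -0.0081  0.069 ]
blue [363.3  15.5] 193 [351   6  26  19] [0.6348 0.1667 0.069 ]
blue [379.  200.3] 145 [373 194  13  14] [0.5429 0.0482 0.069 ]
green [219.1  15.4] 217 [206   6  27  19] [0.5534 0.2475 0.069 ]
green [442.3 300.3] 121 [436 295  13  12] [ 0.5199 -0.068   0.069 ]
red [435.3  20.5] 388 [422  12  27  18] [0.6733 0.1236 0.069 ]
red [323.2 230.3] 1169 [314 199  19  64] [0.4874 0.064  0.069 ]
wrist 1203 zpct [0.1386 0.1405 0.1411 0.1416] mid [0.4996 0.0756 0.1413]
scene 161 zpct [0.1269 0.1395 0.1424 0.1439] mid [0.5031 0.0738 0.1431]
```

View pics/w4.png

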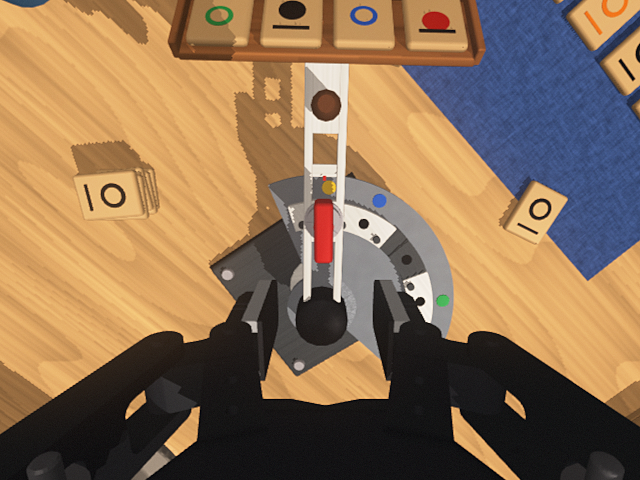

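The T-grip is in line with the arm at (323,230), the yellow dot shows between the rails at (329,187), and the T-top is at home height. The gripper is clear, so I'll hand in.

```bash
python3 -m pendant '[40,0,0,0,0, 40,0,0,0,0]'; python3 -c "
from bench import r
print(r.hand_in())"
```

```text
clock: 21.62
tcp_pos: [0.499, 0.0753, 0.2507]
orientation: [1.757, 0.732, -1.759]
contact_force: [-0.6, 0.4, 0.0]
grip_width: 0.0395
the job is handed in; nothing more can be done
None
```

The rack is locked at the yellow place, and I handed the job in at about 21.6 s of the 72 s allowed; no verdict was reported. I lifted the T-grip and twisted it 70° into its rest notch. With the pin held out I swung the arm about 55° to the yellow dot, twisted the grip back, and rocked the arm until the pin dropped.

**Last checks:**
- **Pin:** the top of the T-grip measured 0.141 m, against 0.142 m for fully home. With the pin on the ring it would be about 0.149 m.
- **Position:** the yellow dot shows between the arm's rails. The grip sits within about 1 mm of where I had predicted the hole.
- **Grip:** it is in line with the arm, and the gripper is clear above it with almost no force on it.
- **Lock test:** pushing clockwise, the arm held against about 7 N. The push the other way showed only about 1 N, so it never loaded the pin and the lock is tested in one direction only.
- **Other things on the table:** I did not re-measure their positions. Nothing was seen to be touched.

The first try at rocking the arm with the grip clamped did not work, because the gripper was holding the pin up. Loosening the fingers let it drop.

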